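# Eject the gift-label tray and trap it on the landing

### The arm

A 7-joint arm with a two-finger parallel gripper is mounted at the origin on a cart in front of the work surface, level with it; the furniture and walls round the work are solid. World frame = base frame: x ahead of the robot, y to its left, z up, the work surface at z = 0. Lengths are in m, angles in rad, forces in N, time in s.
With the tool pointing down it reaches from about 0.4 to 0.85 m from the base axis. Payload 10.4 kg.
Tool frame: the origin (TCP) lies on the centre line of the jaws, within the pads' length; the fingertips stand 22 mm ahead of it and the grasp point (between the pads) lies 3 mm ahead of it; z points along the fingers, y is the line along which they close (so a half turn about z gives the same grasp; the last joint's range is limited). The gripper opens to 87 mm and grips with 3 to 60 N. Pads are 19 mm wide; open, the fingers measure 117 mm over their backs; the gripper's body (75 mm by 190 mm) begins 51 mm behind the grasp point.
Start: joints at [-1.354, 0.332, -0.065, 1.46, 0.022, 1.35, -0.088], TCP at [0.148, 0.607, 0.245] pointing down, gripper open.
Joint ranges: [-2.6, 2.6], [-0.5, 2.12], [-1.47, 1.34], [0.16, 2.42], [-1.27, 4.41], [0.06, 2.06], [-2.6, 2.6]. Speed limits (rad/s): [2.22, 2.22, 2.79, 2.79, 3.14, 3.14, 3.14].

### API

Orientations are given as a unit quaternion [x, y, z, w].
In Python, from bench import ctrl gives the robot as it stands. The module is installed in compiled form; this text tells all that it offers.
- The arm moves only by the shell command python3 -m inch 'ROWS' [FORCE]. ROWS is text: rows parted by semicolons, each of 7 numbers parted by spaces: the shift along the tool's x, y, z in mm, then the turn, a rotation vector about the tool's x, y, z in degrees, then the opening, from -1 (shut) to 1 (fully open), so that 0 is half open. In form: x y z wx wy wz claw; .... A call has 1 to 12 rows; each row is the pose to reach, as a shift and turn from the pose commanded when the call began, along the tool's axes at that moment; what a row does not reach only later rows make up. A row lasts 1/12 s, in which the tool goes at most 41.7 mm and 7.16 degrees, less where a joint would pass 70% of its speed; a pose out of reach is approached as far as the arm can. A call with a gripper value outside its range is refused whole. The fingers move at their own pace and stop on an object; FORCE is the grip in N (left out, the last holds). Time passes only in rows, so rows that repeat a pose let the fingers close. It gives the time, the measured TCP pose, the force, the opening and the grip force at its end, in the units of the state.
- ctrl.sense(): the state, without advancing time (a new reading comes with each control period).
- ctrl.get_image(name): name is "side" or "top" or "wrist"; returns a dict with "frame" (480x640x3 uint8, red, green, blue), "vfov" (degrees; the focal length in pixels is half the picture's height over the tangent of half this angle, whatever the lens; pixels are square), "cx", "cy" (the principal point, pixels), "rvec" (rotation vector, rad) and "tvec" (3), from world to camera coordinates, as OpenCV has them. Camera axes: x right, y down, z forward; pixel columns grow to the right and rows downward; lengths in m; the calibration is good to about 2 mm. A picture is of the moment at which its call begins. There is no depth.
- ctrl.sign_off(): hands the job in; it is judged then, once.
The state is a dict: "time_s": time; "q": joint angles; "qd": joint speeds; "joint_efforts": joint torques, N m; "eef_pos": TCP position; "tcp_rot": TCP orientation; "force": force on the tool from outside, world axes, zero at the start; "moment": the same for the moment, N m; "finger_gap": finger opening in m; "grip_force": force on a finger pad.
Only numpy, scipy, OpenCV 4.12 (cv2) and the standard library are available. Lean on these libraries where they do the work, as an engineer would, in place of code of your own. Each camera call takes 0.05 s, during which the arm holds its last target. There are 200 camera calls.

### The job

Press the ejector key of the wooden label dispenser all the way down with one finger, with the other finger standing in front of the little label tray, so that the tray the spring pops out is stopped on the open landing before it slides off the front. Finish while holding it like that: one finger still keeping the key down, the other holding the tray back. Do not grip or lift anything, and leave the things standing around undisturbed.

Things in the scene. Friction and masses are not known exactly. Their poses are not given: they have to be found in the camera images.
- dispenser: Wooden label dispenser screwed to the counter, base 180 x 118 x 20 mm, a channel on top. Origin: on the counter under the middle of the channel at the latch. -x is the way the tray pops out (roughly to the robot), y across the channel, z up. Base spans x -62 to +118, y -78 to +40 mm. Behind the latch the channel has aluminium walls up to 42 mm above the counter.
- landing (a point): Point on the deck (channel floor, 20 mm above the counter) of the open landing, on the channel's middle line, 43 mm in front of the latch. The landing spans dispenser x -62 to 0 mm, clear width 61 mm between rails only 6 mm high (top 26 mm above the counter). Its front end is open: an untrapped tray is pushed off it within about half a second.
- latch (a point): Middle of the top edge of the latch, a steel tooth 40 mm wide (y), 5 mm thick, that stands 9 mm above the deck just in front of the tray. One piece with the ejector key: it sinks below the deck when the key is pressed. A pusher behind the tray then drives it forward with a steady 2.5 N, so the trapped tray leans on the finger with 1 to 2.5 N.
- label_tray: Small open wooden tray holding white gift labels, loose in the channel, 75 (x) x 55 (y) mm, about 110 g. End walls 24 mm high (20 to 44 mm above the counter on the deck), a brass stud 3 mm proud on the front one. Origin: middle of its underside, 37.5 mm behind the front face; axes as the dispenser's. At the start it is latched, origin at dispenser x = +37 mm.
- stamp: Wooden hand stamp, 26 x 34 x 62 mm, standing on the dispenser's base beside the channel, behind the key. A bystander. Origin: middle of its underside.
- rattan_ball: Woven rattan ball, 58 mm wide, 53 mm high, on the counter at the left. A bystander. Origin: middle of its underside.
- tea_can: Tin can, 58 mm wide, 72 mm high, on the counter beyond the clear bin. A bystander. Origin: middle of its underside.
- ring_cake: Small ring cake in a film bag, 90 x 94 x 24 mm, on the counter beyond the clear bin. A bystander. Origin: middle of its underside.
- price_sign: Acrylic price-card holder, 26 x 62 x 51 mm, on the counter at the left. A bystander. Origin: middle of its underside.
- butter_bar: Wrapped butter bar, 57 x 101 x 25 mm, on the counter at the left. A bystander. Origin: middle of its underside.
- pen: Ball pen, 139 mm long, 9 mm thick, lying on the counter along the -y side of the dispenser. A bystander. Origin: middle of its underside.
- spare_labels: Small stack of gift labels, 31 x 45 x 10 mm, on the counter on the +y side of the dispenser. A bystander. Origin: middle of its underside.
- ejector: The sliding steel-and-aluminium part that carries the key cap and the latch; it moves 12 mm straight down. Origin: at the dispenser's origin when up. Sprung: about 2.5 N to start, 5 N fully down (up to 2 N more while the latch rubs on the tray). The tray is freed after about 9 mm of travel.
- key_top (a point): Middle of the top face of the square aluminium key cap, 26 (x) x 26 (y) x 8 mm, beside the landing on its -y side: 43 mm in front of the latch and 57 mm to the -y side of the channel's middle line. 40 mm above the counter when up, 28 mm when fully down. Axes as the dispenser's.
- tier_edge (a point): Middle of the front edge, top face, of the fixed black board of the raised tier behind the dispenser, 250 mm above the counter; the edge runs 520 mm along world y, the board goes back from it (+x), with a plant on it. Keep the arm in front of it. At the right end of the counter a fixed side panel stands 170 mm high, 235 mm to the right (-y) of this point.

How it is judged:
On the way:
1. a finger presses the ejector key down until the tray is freed (z of key_top in the frame of dispenser below 0.032 m and contact force between the fingers and ejector above 0.5 N).
At the end, for the whole second after the job is handed in: The key is held down (more than 8 mm of its 12) by a finger pressing it with more than 0.5 N; the tray has popped 10 to 70 mm out past the latch, stands level (within 0.1 rad) and still (below 10 mm/s) on the deck (underside 16 to 26 mm above the counter), and leans on a finger with more than 0.3 N (all of step 1 and contact force between the fingers and label_tray above 0.3 N and x of label_tray in the frame of dispenser between -0.032 and 0.028 m and height (world z) of label_tray between 0.016 and 0.026 m and angle between label_tray's own z axis and vertical below 0.1 rad and linear speed of label_tray below 0.01 m/s); the arm keeps its last pose, push and grip.
It fails at once if the tray is lifted off the deck (height (world z) of label_tray above 0.032 m).
It fails at once if the tray slides off the landing (x of label_tray in the frame of dispenser below -0.045 m or height (world z) of label_tray below 0.012 m).
It fails at once if a bystander is moved more than 20 mm (distance of any of stamp, pen, spare_labels, rattan_ball, tea_can, ring_cake, butter_bar, price_sign from where it was at the start of the episode above 0.02 m).
It also fails if it takes over 29 s, if anything falls off the work surface, if the arm or the gripper's body presses on something with over 40 N, if the wrist force passes 120 N, or if a joint passes its speed limit or range.

## Working session

There is one attempt and no reset: what is moved stays moved. The work goes in short steps, Python scripts to look and compute and a shell command to move; the robot and the scene stay as the last step left them, time stands still between calls to the robot, and variables do not carry over. Pictures are saved under pics/ and viewed, at most 10 in all, crops included, and the job is handed in when it is done.

```bash
mkdir -p pics; cat > h.py <<'E'
import numpy as np,cv2
from bench import ctrl
def cam(n):
    d=ctrl.get_image(n); f=240/np.tan(np.radians(d["vfov"])/2)
    K=np.array([[f,0,d["cx"]],[0,f,d["cy"]],[0,0,1.]]); R=cv2.Rodrigues(np.array(d["rvec"],float))[0]
    return d["frame"],K,R,np.array(d["tvec"],float).ravel()
def ray(c,u,v,z):
    _,K,R,t=c; o=-R.T@t; d=R.T@np.linalg.solve(K,[u,v,1.]); return o+d*(z-o[2])/d[2]
def proj(c,p):
    _,K,R,t=c; q=K@(R@np.array(p)+t); return q[:2]/q[2]
E
python3 - <<'E'
from h import *
import pickle
o={}
for n in("top","side"):
    c=cam(n); o[n]=c; cv2.imwrite(f"pics/{n}0.png",c[0][:,:,::-1]); print(n,c[1][0,0],-c[2].T@c[3],c[2][2])
pickle.dump(o,open("c0.pkl","wb"))
s=ctrl.sense();print(s)
E
```

```text
top 617.6897665422074 [-0.01856592 -0.03861301  1.61104172] [ 0.32526208  0.0509915  -0.94424808]
side 498.4687828891024 [ 0.52519226 -1.04245729  0.6607738 ] [-0.03068177  0.89856488 -0.43776683]
{'time_s': 0.1, 'q': array([-1.35365584,  0.33278465, -0.06466178,  1.4608635 ,  0.02160676,
        1.34988747, -0.08850331]), 'qd': array([ 0.00013489, -0.00328681,  0.0003398 ,  0.00019901,  0.00071948,
       -0.00031352, -0.00172042]), 'joint_efforts': array([ 1.33861897e-03, -6.24546504e+01,  2.46195652e-02, -3.90722072e+01,
       -6.13284018e-02,  3.65542341e-02,  2.48199865e-05]), 'eef_pos': array([0.14835764, 0.60681064, 0.24384544]), 'tcp_rot': array([ 1.19592597e-01,  9.92822855e-01, -6.22766033e-04, -3.68702904e-05]), 'force': array([-0.28684947,  0.18427436,  0.24170838]), 'moment': array([ 0.01326005, -0.00065064, -0.02320019]), 'grip_force': 0.0, 'finger_gap': 0.08759468320013845}
```

View pics/top0.png

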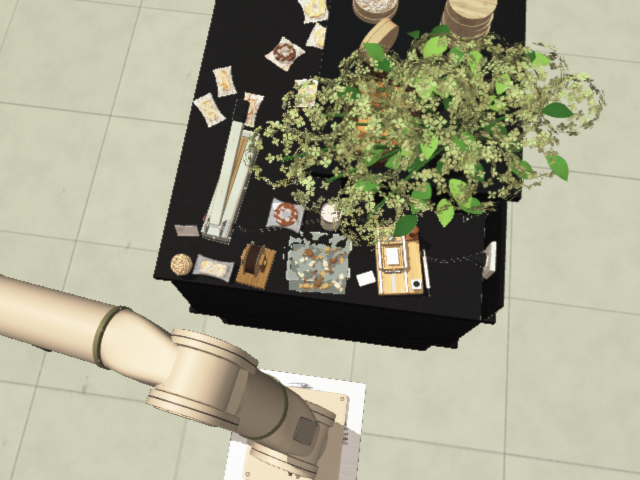

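View pics/side0.png

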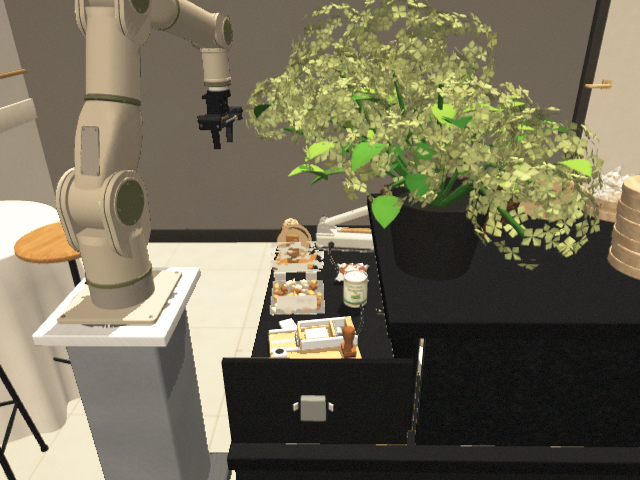

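The top view shows the dispenser at about (400,265) with the key near (416,285). In the side view it is at about (312,340), with the stamp at (348,340). I'll enlarge both.

```bash
python3 - <<'E'
from h import *
import pickle
o=pickle.load(open("c0.pkl","rb"))
a=cv2.resize(o["top"][0][220:310,340:440],(640,576),interpolation=2)
cv2.imwrite("pics/z0.png",a[:,:,::-1])
b=cv2.resize(o["side"][0][305:365,255:375],(800,400),interpolation=2)
cv2.imwrite("pics/z1.png",b[:,:,::-1])
c=o["top"]
for u,v,z in((380,295,.02),(423,293,.02),(378,235,.02),(416,285,.04)): print(u,v,ray(c,u,v,z))
E
```

```text
380 295 [ 0.37526409 -0.17155608  0.02      ]
423 293 [ 0.39589601 -0.28300935  0.02      ]
378 235 [ 0.54036867 -0.14995538  0.02      ]
416 285 [ 0.40953775 -0.2602707   0.04      ]
```

View pics/z0.png

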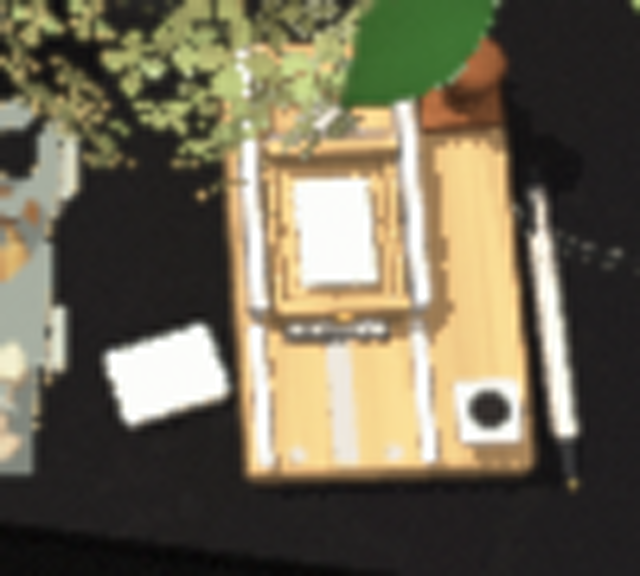

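View pics/z1.png

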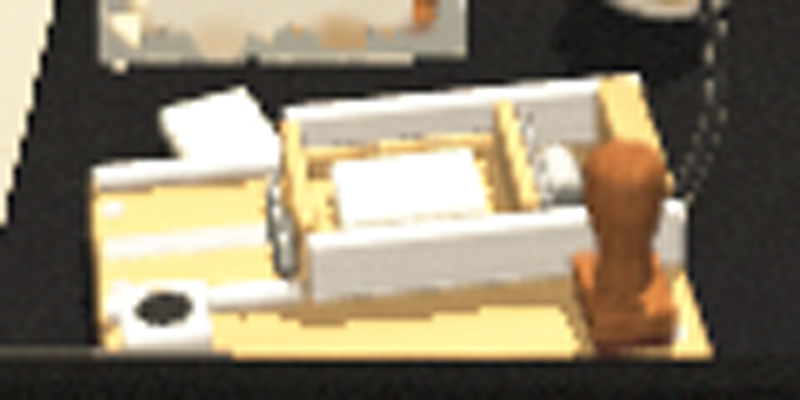

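The top zoom gives, in zoom pixels: key centre (489,410), latch middle (338,330), base front corners (247,475) and (533,475). I'll cast rays through these and check them against the known sizes.

```bash
python3 - <<'E'
from h import *
import pickle
o=pickle.load(open("c0.pkl","rb"));c=o["top"];s=o["side"]
T=lambda x,y,z: ray(c,(x+.5)/6.4-.5+340,(y+.5)/6.4-.5+220,z)
S=lambda x,y,z: ray(s,(x+.5)*.15-.5+255,(y+.5)*.15-.5+305,z)
P=dict(key=T(489,411,.04),latch=T(338,330,.029),fl=T(247,470,.02),fr=T(533,468,.02),rails0=T(265,465,.026),rails1=T(429,461,.026),wl=T(257,310,.042),wr=T(420,305,.042),
 skey=S(163,308,.04),slatch=S(283,235,.029))
for k,v in P.items(): print(k,v.round(4))
d=P["latch"]-P["key"]; print("latch-key",np.hypot(*d[:2]),"expect",np.hypot(43,57))
e=P["fl"]-P["fr"]; print("width",np.hypot(*e[:2]),"yaw",np.degrees(np.arctan2(-e[0],e[1])))
print("yaw from key-latch",np.degrees(np.arctan2(d[1],d[0])-np.arctan2(57,43)))
print("panel",ray(c,487,265,.17),"stage")
E
```

```text
key [ 0.4128 -0.26    0.04  ]
latch [ 0.4417 -0.197   0.029 ]
fl [ 0.3799 -0.1663  0.02  ]
fr [ 0.3966 -0.2826  0.02  ]
rails0 [ 0.3815 -0.1729  0.026 ]
rails1 [ 0.3923 -0.2393  0.026 ]
wl [ 0.4419 -0.162   0.042 ]
wr [ 0.4531 -0.2281  0.042 ]
skey [ 0.4156 -0.2604  0.04  ]
slatch [ 0.4473 -0.2109  0.029 ]
latch-key 0.06932274227537379 expect 71.40028011149536
width 0.11750521514412024 yaw 8.179553572281849
yaw from key-latch 12.324383435771537
panel [ 0.44685332 -0.40790586  0.17      ] stage
```

Key–latch distance (69 against 71 mm) and base width (117.5 against 118 mm) agree with the given sizes. Yaw is about 9° and the key is at about (0.414,-0.260). I'll move round in front of the scene.

```bash
python3 -m inch '-32 -26 0 0 0 -2 0;-64 -52 0 0 0 -4 0;-96 -78 0 0 0 -6 0;-128 -104 0 0 0 -8 0;-160 -129 0 0 0 -10 0;-192 -155 0 0 0 -12 0;-224 -181 0 0 0 -14 0;-255 -206 0 0 0 -16 0;-287 -232 0 0 0 -18 0;-318 -257 0 0 0 -20 0;-349 -282 0 0 0 -22.7 0;-349 -282 0 0 0 -22.7 0'
```

```text
time_s: 1.1
eef_pos: [0.4248, 0.243, 0.2446]
tcp_rot: [-0.075, 0.997, -0.001, 0.001]
force: [-0.6, -0.3, -0.5]
finger_gap: 0.0435
grip_force: 0.0
```

```bash
python3 -m inch '8 -39 0 0 0 0 0;15 -78 0 0 0 0 0;23 -117 0 0 0 0 0;30 -156 0 0 0 0 0;38 -195 0 0 0 0 0;45 -234 0 0 0 0 0;53 -273 0 0 0 0 0;60 -312 0 0 0 0 0;68 -351 0 0 0 0 0;75 -390 0 0 0 0 0;83 -429 0 0 0 0 0;91 -467 0 0 0 0 0' && python3 -m inch '0 0 40 0 0 0 0;0 0 80 0 0 0 0;0 0 100 0 0 0 0;0 0 100 0 0 0 0' && python3 - <<'E'
from h import *
import pickle
from scipy.spatial.transform import Rotation as Ro
o={}
for n in("wrist","side"):
    c=cam(n);o[n]=c
cv2.imwrite("pics/w1.png",o["wrist"][0][:,:,::-1])
cv2.imwrite("pics/s1.png",cv2.resize(o["side"][0][245:375,235:395],(800,650))[:600,:,::-1])
pickle.dump(o,open("c1.pkl","wb"));s=ctrl.sense();print(s["eef_pos"],Ro.from_quat(s["tcp_rot"]).as_matrix().round(4),s["force"],s["time_s"])
E
```

```text
time_s: 2.1
eef_pos: [0.4026, -0.227, 0.2446]
tcp_rot: [-0.078, 0.997, 0.0, 0.0]
force: [0.9, -0.7, -0.6]
finger_gap: 0.0433
grip_force: 0.0
time_s: 2.43
eef_pos: [0.4007, -0.2241, 0.1408]
tcp_rot: [-0.078, 0.997, 0.001, -0.003]
force: [-0.2, 0.6, -0.0]
finger_gap: 0.0434
grip_force: 0.0
[ 0.40318326 -0.22514633  0.14483757] [[-9.878e-01 -1.555e-01 -1.400e-03]
 [-1.555e-01  9.878e-01 -5.000e-04]
 [ 1.400e-03 -2.000e-04 -1.000e+00]] [-0.023168   -0.305954    0.33509386] 2.5333
```

View pics/w1.png

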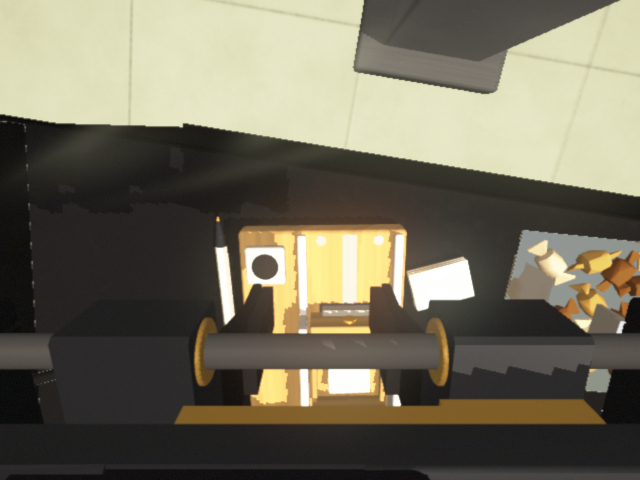

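View pics/s1.png

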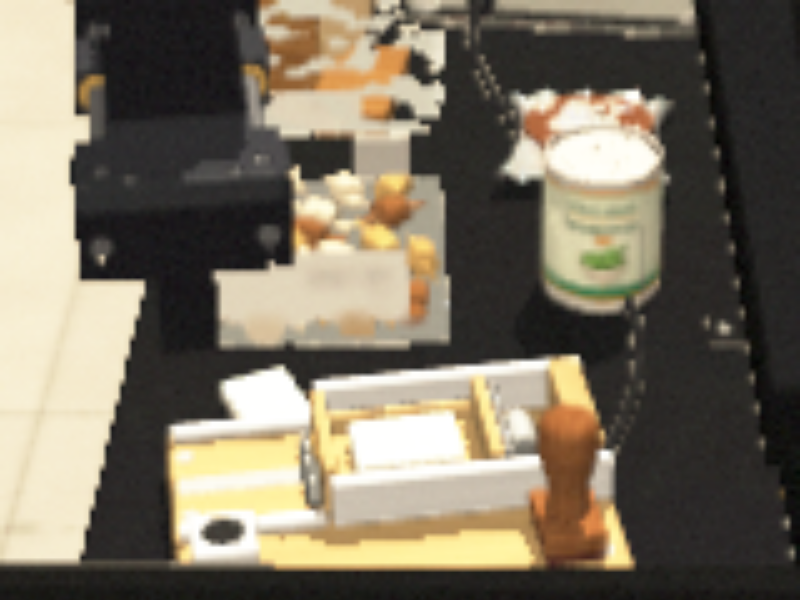

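The wrist view shows the key at (266,265), the latch at (346,311), the rails' front ends near x=302 and 400, and the fingertips near (262,288) and (378,288).

```bash
python3 - <<'E'
from h import *
import pickle
o=pickle.load(open("c1.pkl","rb"));c=o["wrist"]
key=ray(c,265.5,264.5,.04);lat=ray(c,347,309,.029);fl=ray(c,405,228,.02);fr=ray(c,241,231,.02)
r0=ray(c,302,236,.026);r1=ray(c,398,235,.026)
hsv=cv2.cvtColor(c[0],cv2.COLOR_RGB2HSV);
for n,p in dict(key=key,lat=lat,fl=fl,fr=fr,r0=r0,r1=r1).items(): print(n,p.round(4))
e=fl-fr;print(np.hypot(*e[:2]),np.degrees(np.arctan2(-e[0],e[1])));e=r1-r0;print(np.hypot(*e[:2]),np.degrees(np.arctan2(-e[0],e[1])))
d=lat-key;print(d*1e3,np.degrees(np.arctan2(d[1],d[0])-np.arctan2(57,43)))
s=ctrl.sense();from scipy.spatial.transform import Rotation as Ro
R=Ro.from_quat(s["tcp_rot"]).as_matrix()
for y in(-.0215,-.0285,-.0365,.0215,.0365): print(y,proj(c,s["eef_pos"]+R@[0,y,.022]))
for k in(key,):print((R.T@(k-s["eef_pos"]))*1e3)
E
```

```text
key [ 0.413  -0.2597  0.04  ]
lat [ 0.4412 -0.2     0.029 ]
fl [ 0.3792 -0.1698  0.02  ]
fr [ 0.3987 -0.281   0.02  ]
r0 [ 0.3941 -0.239   0.026 ]
r1 [ 0.3834 -0.175   0.026 ]
0.1129581270344846 9.964218515557361
0.06488782913600444 9.499430929073426
[ 28.22646861  59.67986552 -11.        ] 11.717894010776446
-0.0215 [271.84434114 316.80338035]
-0.0285 [256.10596599 316.82955714]
-0.0365 [238.11509817 316.85948038]
0.0215 [368.44858343 316.6427037 ]
0.0365 [402.11768281 316.5867037 ]
[ -4.47989514 -35.61668559 104.84011889]
```

```bash
python3 -m inch '-4.5 -6.5 20 0 0 0 0;-4.5 -6.5 45 0 0 0 0;-4.5 -6.5 65 0 0 0 0;-4.5 -6.5 75 0 0 0 0;-4.5 -6.5 75 0 0 0 0;-4.5 -6.5 75 0 0 0 0;-4.5 -6.5 75 0 0 0 0' && python3 - <<'E'
from h import *
import pickle
from scipy.spatial.transform import Rotation as Ro
w=cam("wrist");s=cam("side")
a=w[0][180:420,180:440];b=cv2.resize(s[0][285:375,255:375],(400,300),interpolation=2)
a=cv2.resize(a,(400,369))
b=np.vstack([b,np.zeros((69,400,3),np.uint8)])
cv2.imwrite("pics/m2.png",np.hstack([a,b])[:,:,::-1])
s=ctrl.sense();print(s["eef_pos"],s["force"]);R=Ro.from_quat(s["tcp_rot"]).as_matrix();print(R.T@(np.array([.413,-.26,.04])-s["eef_pos"])*1e3)
E
```

```text
time_s: 3.12
eef_pos: [0.4099, -0.2312, 0.0711]
tcp_rot: [-0.078, 0.997, -0.0, 0.001]
force: [0.2, 0.2, -0.2]
finger_gap: 0.0436
grip_force: 0.0
[ 0.40974517 -0.23102941  0.07083651] [-0.5540763   0.75235534  0.50251472]
[  1.3766729  -29.11571776  30.8408736 ]
```

View pics/m2.png

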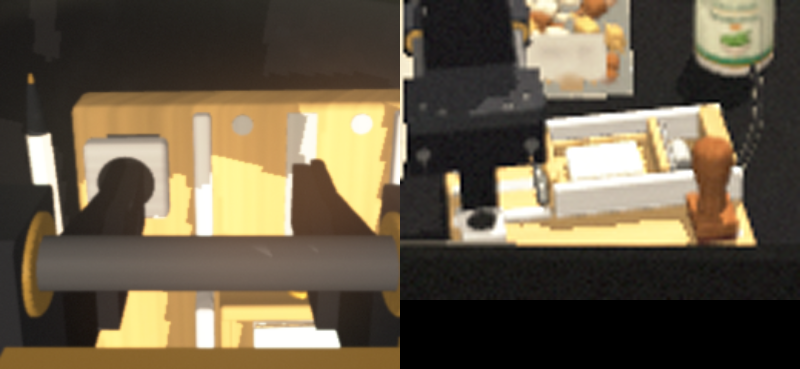

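The left finger stands right over the key and the right finger stands in the landing in front of the tray. Now I'll press.

```bash
python3 -m inch '0 0 5 0 0 0 0;0 0 9 0 0 0 0;0 0 12 0 0 0 0;0 0 14 0 0 0 0;0 0 14 0 0 0 0;0 0 14 0 0 0 0'
```

```text
time_s: 3.72
eef_pos: [0.4089, -0.2309, 0.0555]
tcp_rot: [-0.078, 0.997, -0.0, -0.0]
force: [1.2, 0.5, 2.1]
finger_gap: 0.0434
grip_force: 1.2
```

```bash
python3 -m inch '0 0 3 0 0 0 0;0 0 6 0 0 0 0;0 0 8 0 0 0 0;0 0 9 0 0 0 0;0 0 9 0 0 0 0;0 0 9 0 0 0 0;0 0 9 0 0 0 0;0 0 9 0 0 0 0' && python3 - <<'E'
from h import *
w=cam("wrist");s=cam("side")
a=cv2.resize(w[0][180:420,180:440],(400,369));b=cv2.resize(s[0][285:375,255:375],(400,300),interpolation=2)
b=np.vstack([b,np.zeros((69,400,3),np.uint8)])
cv2.imwrite("pics/m3.png",np.hstack([a,b])[:,:,::-1])
s=ctrl.sense();print(s["eef_pos"],s["force"],s["moment"],abs(s["qd"]).max())
E
```

```text
time_s: 4.38
eef_pos: [0.4093, -0.2318, 0.0486]
tcp_rot: [-0.078, 0.997, 0.001, 0.001]
force: [-14.8, 8.1, 50.1]
finger_gap: 0.0435
grip_force: 26.6
[ 0.40925755 -0.23176923  0.04858789] [-14.31268059   7.34124173  50.04837207] [ 0.59298679  2.97512854 -0.21850737] 0.001558702220653159
```

View pics/m3.png

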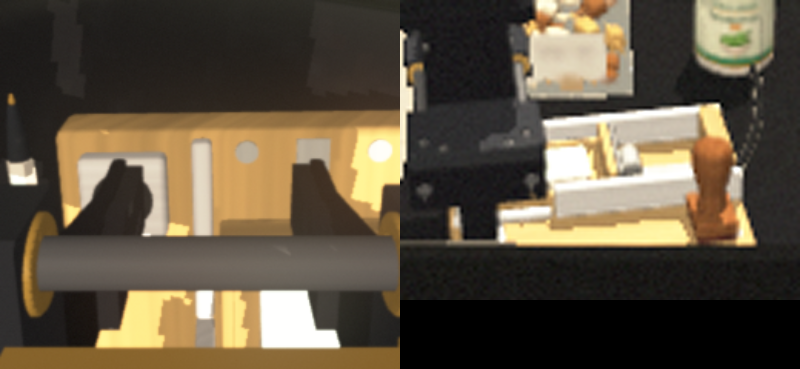

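The tray popped out and stopped against the finger, and the key is bottomed. The push of 50 N is more than needed, so I'll ease it a little.

```bash
python3 -m inch '0 0 -0.7 0 0 0 0;0 0 -1.2 0 0 0 0;0 0 -1.2 0 0 0 0;0 0 -1.2 0 0 0 0;0 0 -1.2 0 0 0 0'
```

```text
time_s: 4.9
eef_pos: [0.4091, -0.2315, 0.0491]
tcp_rot: [-0.078, 0.997, 0.0, 0.0]
force: [-9.9, 5.9, 36.2]
finger_gap: 0.0434
grip_force: 19.5
```

```bash
python3 -m inch '0 0 -0.8 0 0 0 0;0 0 -1.5 0 0 0 0;0 0 -1.5 0 0 0 0;0 0 -1.5 0 0 0 0;0 0 -1.5 0 0 0 0;0 0 -1.5 0 0 0 0' && python3 - <<'E'
from h import *
w=cam("wrist");s=cam("side")
a=cv2.resize(w[0][180:420,180:440],(400,369));b=cv2.resize(s[0][285:375,255:375],(400,300),interpolation=2)
b=np.vstack([b,np.zeros((69,400,3),np.uint8)])
cv2.imwrite("pics/m4.png",np.hstack([a,b])[:,:,::-1])
s=ctrl.sense();print(s["eef_pos"],s["force"],s["moment"],abs(s["qd"]).max())
E
```

```text
time_s: 5.4
eef_pos: [0.4089, -0.2312, 0.0498]
tcp_rot: [-0.078, 0.997, 0.0, 0.0]
force: [-2.8, 2.2, 18.1]
finger_gap: 0.043
grip_force: 10.9
[ 0.40895216 -0.23121383  0.04977673] [-3.0465361   2.57413331 18.86031464] [0.18534076 0.70723076 0.06672986] 0.0015691789864257734
```

View pics/m4.png

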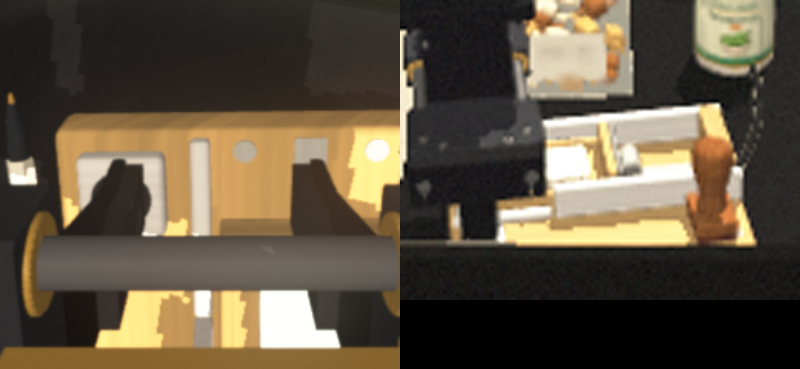

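The key is fully down with about 18 N on it, and the tray stands still against the other finger on the landing. Handing in.

```bash
python3 -c "
from bench import ctrl
print(ctrl.sign_off())"
```

```text
the job is handed in; nothing more can be done
None
```

I handed the job in with one finger holding the key fully down (about 18 N) and the other holding the popped tray still on the landing; hand-in returned no verdict, and no bystander in view had moved.

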